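# Find the hidden catch of the stall's cash chest

## Task

The cash drawer of the burgundy chest on the market stall is held shut by a hidden catch: somewhere along the flat wooden band in its lid lies a slightly sunken push plate of the same wood. Feel along the band with closed fingertips until you find the plate that gives, press it right down so that the drawer springs fully open, and take your hand away so that the plate comes back up. Touch only the lid and its plate: leave the drawer to open by itself, do not pull or push it, and leave the toys and other goods standing where they are.

Things in the scene. Friction and masses are not known exactly. Their poses are not given: they have to be found in the camera images.
- chest: low trunk-style chest, burgundy with cream edging and brass studs, fixed, 240 (its x) x 430 (its y) x 110 mm high. Origin at the centre of its underside; x points to its back, -x to the drawer side (towards the robot), z up. A wooden band lies in its flat lid, 1 mm below the lid's top: it shows 66 mm (chest x -78 to -12 mm) by 170 mm (chest y -85 to +85 mm), rigid but for the push plate
- band_mid (a point): middle of the wooden band's surface, 109 mm above the table; axes as the chest's. The push plate's centre lies on the line through this point along the chest's y, anywhere from -60 to +60 mm from it, different at each start: its place is not given and must be felt, or seen by its thin outline
- catch (a joint): how far the push plate is pressed down, m: 0 up, 0.006 fully down. Plate 50 (chest x) x 46 mm (chest y), same wood as the band, in a 53 x 49 mm hole; its top lies 2 mm below the band's surface (the band is solid elsewhere). It springs back; about 1.5 N to start, 5.5 N fully down; frees the drawer at about 0.004
- drawer (a joint): how far the cash drawer is open, m: about 0 latched, 0.06 fully open. Once the catch is down it springs out by itself towards the chest's -x in under a second, and stays open
- drawer_front (a point): centre of the burgundy front board of the drawer, 12 x 400 x 66 mm, no handle, in the chest's -x side; axes as the chest's. Not to be touched
- car_yellow: yellow toy car, 76 x 34 x 26 mm, standing on the chest's lid behind the band; origin at the centre of its underside. Leave it where it is
- car_green: green toy car, 76 x 34 x 26 mm, standing on the chest's lid behind the band; origin at the centre of its underside. Leave it where it is
- bus_red: red toy bus, 120 x 36 x 62 mm, on the table; origin at the centre of its underside. Leave it where it is
- tin: small round tin with green label, 60 mm across and 70 mm high, on the table; origin at the centre of its underside. Leave it where it is
- mug: blue mug, 76 mm across and 90 mm high, on the table; origin at the centre of its underside. Leave it where it is
- candlestick: brass candlestick, foot 76 mm across, 110 mm high, on the table; origin at the centre of its underside. Leave it where it is
- camera: black camera, 45 x 110 x 76 mm, lens to its -x, on the table; origin at the centre of its underside. Leave it where it is

How it is judged:
By the outcome, as a careful person would: the job done as asked, in the order asked, and still so for the second after the job is handed in, with the robot touching nothing.
It also fails if it takes over 48 s, if anything falls off the work surface, if the arm or the gripper's body presses on something with over 40 N, if the wrist force passes 120 N, or if a joint passes its speed limit or range.

## Robot

A 6-joint arm with a two-finger parallel gripper is mounted at the origin on the work surface. World frame = base frame: x ahead of the robot, y to its left, z up, the work surface at z = 0. Lengths are in m, angles in rad, forces in N, time in s.
With the tool pointing down it reaches from about 0.4 to 0.825 m from the base axis. Payload 7 kg.
Tool frame: the origin (TCP) lies on the centre line of the jaws, within the pads' length; the fingertips stand 22 mm ahead of it and the grasp point (between the pads) lies 3 mm ahead of it; z points along the fingers, y is the line along which they close (so a half turn about z gives the same grasp; the last joint's range is limited). The gripper opens to 88 mm and grips with 3 to 60 N. Pads are 19 mm wide; open, the fingers measure 130 mm over their backs; the gripper's body (78 mm by 193 mm) begins 47 mm behind the grasp point.
Start: joints at [1.563, 0.359, 0.012, 0, -1.224, -0.288], TCP at [0.197, 0.646, 0.249] pointing down, gripper open.
Joint ranges: [-3.07, 3.07], [-1.43, 2.12], [-1.02, 1.25], [-3.03, 1.67], [-3.05, -0], [-3.03, 3.03]. Speed limits (rad/s): [2.39, 2.39, 3.01, 3.14, 3.14, 3.14].

## Interface

Orientations are given as [roll, pitch, yaw] about the fixed x, y, z axes, in that order (R = Rz(yaw) Ry(pitch) Rx(roll)).
In Python, from station import monitor, viewer, order gives the robot as it stands. The module is installed in compiled form; this text tells all that it offers.
- The arm moves only by the tool servo_tool, never from a script. Its argument "targets" is a list of rows, each an object with "angular": the turn, a rotation vector about the tool's x, y, z in degrees, a list of three; "xyz": the shift along the tool's x, y, z in cm, a list of three; "claw": the finger opening in cm, from 0 to 8.76. A call has 1 to 20 rows; each row shifts and turns the commanded pose from where the row before left it, along the tool's axes as they then stand; what a row does not reach is not made up. A row lasts 1/10 s, in which the tool goes at most 50 mm and 8.59 degrees, less where a joint would pass 70% of its speed; a pose out of reach is approached as far as the arm can. A call is refused whole if a number of a shift passes 5 or a number of a turn 8.59, either way. A call with a gripper value outside its range is refused whole. The fingers move at their own pace and stop on an object; "force" is the grip in N (left out, the last holds). Time passes only in rows, so rows that do not move let the fingers close. It gives the time, the measured TCP pose, the force, the opening and the grip force at its end, in the units of the state.
- monitor.get_state(): the state, without advancing time (a new reading comes with each control period).
- viewer.grab_frame(name): name is "side" or "top"; returns a dict with "color" (480x640x3 uint8, blue, green, red), "fovy" (degrees; the focal length in pixels is half the picture's height over the tangent of half this angle, whatever the lens; pixels are square), "cx", "cy" (the principal point, pixels), "k1" (the pictures are not rectified: a ray, as slopes to the right and down, at radius r is drawn at 1 + k1 r^2 times it, then the intrinsics apply), "R" (3x3) and "t" (3): a world point X has camera coordinates R X + t. Camera axes: x right, y down, z forward; pixel columns grow to the right and rows downward; lengths in m; the calibration is good to about 2 mm. A picture is of the moment at which its call begins. There is no depth.
- order.job_done(): hands the job in; it is judged then, once.
The state is a dict: "t": time; "q": joint angles; "qd": joint speeds; "joint_efforts": joint torques, N m; "eef_pos": TCP position; "ee_rot": TCP orientation; "force": force on the tool from outside, world axes, zero at the start; "moment": the same for the moment, N m; "width": finger opening in m; "gripper_force": force on a finger pad.
Only numpy, scipy, OpenCV 4.12 (cv2) and the standard library are available. Lean on these libraries where they do the work, as an engineer would, in place of code of your own. Each camera call takes 0.05 s, during which the arm holds its last target. There are 200 camera calls.

## Working session

There is one attempt and no reset: what is moved stays moved. The work goes in short steps, Python scripts to look and compute and a tool call to move; the robot and the scene stay as the last step left them, time stands still between calls to the robot, and variables do not carry over. Pictures are saved under pics/ and viewed, at most 10 in all, crops included, and the job is handed in when it is done.

Besides the shell and the picture viewer there is one more tool, called after "Call:" as a command line: name --argument value ..., lists and objects as JSON in quotes. servo_tool: Moves the arm, as the interface text tells. Its arguments: {"type":"object","properties":{"targets":{"type":"array"},"force":{"type":"number"}},"required":["targets"]}

```bash
mkdir -p pics
python3 - <<'E'
from station import monitor, viewer
import cv2
s=monitor.get_state(); print({k:s[k] for k in('t','eef_pos','ee_rot','force','width')})
for n in('side','top'):
    f=viewer.grab_frame(n); cv2.imwrite(f'pics/{n}0.png',f['color']); print(n,{k:f[k] for k in f if k!='color'})
E
```

```text
{'t': 0.0, 'eef_pos': array([0.19664951, 0.64526344, 0.24763073]), 'ee_rot': array([ 3.13998925e+00, -1.16315691e-04, -2.95995436e-01]), 'force': array([-0.45900616,  0.79005772,  0.04777971]), 'width': 0.08767150092265086}
side {'fovy': 43.048717276363746, 'cx': 314.06028646553204, 'cy': 236.1726669872945, 'k1': -0.1305547780088089, 'R': array([[ 0.88240148, -0.47048012, -0.00400959],
       [-0.36896338, -0.68666514, -0.62638408],
       [ 0.29194801,  0.55420163, -0.77950427]]), 't': array([-0.46781328,  0.26604778,  1.69007971])}
top {'fovy': 45.35022035594644, 'cx': 308.11637923580713, 'cy': 234.5370955437872, 'k1': -0.08291216273367356, 'R': array([[-0.02001072, -0.99977343,  0.00725616],
       [-0.97993677,  0.01817317, -0.19847836],
       [ 0.19830152, -0.01108227, -0.98007841]]), 't': array([0.01481001, 0.55721863, 1.46858442])}
```

View pics/top0.png

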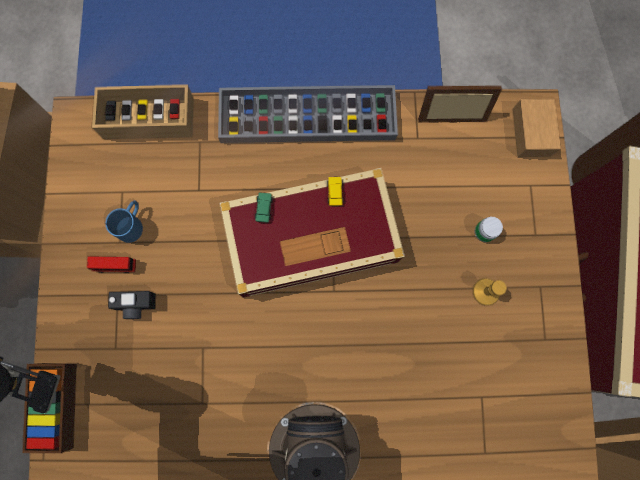

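View pics/side0.png

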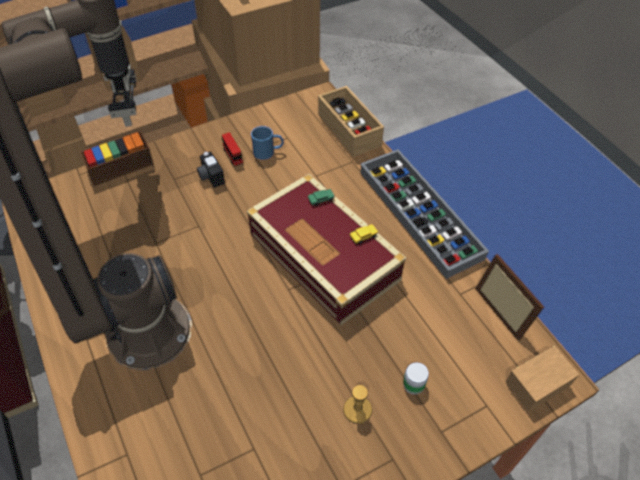

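The top view shows the chest's lid corners near (222,204), (381,172), (401,255), (240,290). The band runs from about (282,253) to (349,238), with a square outline near (332,243). I'll enlarge it.

Run:
```python
import cv2
a=cv2.imread('pics/top0.png')[160:310,210:410]
cv2.imwrite('pics/topc.png',cv2.resize(a,None,fx=4,fy=4,interpolation=cv2.INTER_CUBIC))
```

```text
(no output)
```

View pics/topc.png

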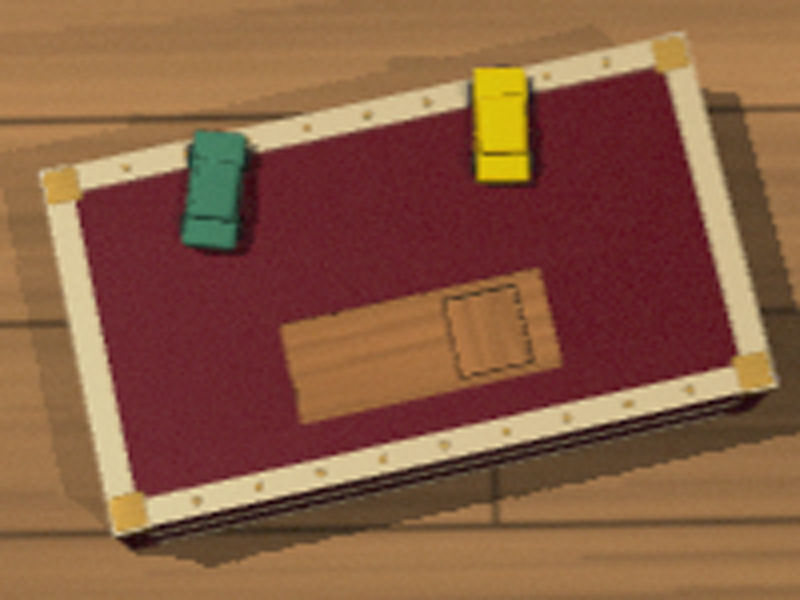

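The crop shows the band's corners at about (282,325), (540,268), (562,366), (302,423). The plate outline is at about (444,296), (520,284), (537,364), (463,379), and the lid corners are at (40,170), (686,33), (777,385), (118,535).

Run:
```python
from station import monitor, viewer
import cv2, numpy as np
f=viewer.grab_frame('top')
F=240/np.tan(np.radians(f['fovy']/2)); K=np.array([[F,0,f['cx']],[0,F,f['cy']],[0,0,1]])
def w(p,z):
    p=(np.array(p,float)+.5)/4-.5+[210,160]
    u=cv2.undistortPoints(p.reshape(-1,1,2),K,np.array([f['k1'],0,0,0,0]))[:,0]
    d=np.c_[u,np.ones(len(u))]@f['R']; c=-f['R'].T@f['t']
    return c+d*((z-c[2])/d[:,2])[:,None]
for n,p,z in(('band',[(282,325),(540,268),(562,366),(302,423)],.109),('plate',[(444,296),(520,284),(537,364),(463,379)],.109),('lid',[(40,170),(686,33),(777,385),(118,535)],.11)):
    X=w(p,z); print(n,X[:,:2].round(4).tolist(),'mid',X.mean(0)[:2].round(4))
    if n!='plate':
        e=X[0]-X[1]+X[3]-X[2]; yaw=np.arctan2(-e[0],e[1]); print(' yaw',yaw, np.linalg.norm(e)/2)
    if n=='band': B=X.mean(0)
    if n=='plate': P=X.mean(0)
c,s=np.cos(yaw),np.sin(yaw); d=P-B
print('plate in chest from band mid',c*d[0]+s*d[1],-s*d[0]+c*d[1])
L=X.mean(0); print('band mid from lid',(L+[-.045*c,-.045*s,0])[:2])
S=monitor.get_state(); print(S['eef_pos'],S['ee_rot'],S['t'],'yaw',yaw, 'P',P)
```

```text
band [[0.5315, 0.0764], [0.5656, -0.0895], [0.5016, -0.1015], [0.4681, 0.0645]] mid [ 0.5167 -0.0125]
 yaw 0.2011111639669304 0.16934901450959566
plate [[0.5484, -0.0274], [0.5554, -0.0763], [0.5031, -0.0856], [0.4944, -0.0382]] mid [ 0.5253 -0.0569]
lid [[0.6363, 0.2321], [0.7216, -0.1908], [0.4865, -0.2381], [0.3991, 0.1807]] mid [ 0.5609 -0.004 ]
 yaw 0.20230961492021887 0.42961838255749785
plate in chest from band mid -0.00043586155465499647 -0.04519027026603684
band mid from lid [ 0.51678192 -0.01305669]
[0.19668092 0.64537253 0.24784065] [ 3.14035866e+00 -1.35917714e-04 -2.95851702e-01] 0.15 yaw 0.20230961492021887 P [ 0.52533003 -0.05686992  0.109     ]
```

The plate shows by its outline at chest y ≈ -45 mm, around world (0.526, -0.057). I'll close the fingers, go above it at a safe height, then turn so the 42 mm finger line lies along chest x.

Call:
servo_tool --targets '[{"xyz": [1.3,1.45,0],"angular": [0,0,0],"claw": 0},{"xyz": [2.65,2.95,0],"angular": [0,0,0],"claw": 0},{"xyz": [2.65,2.95,0],"angular": [0,0,0],"claw": 0},{"xyz": [2.65,2.95,0],"angular": [0,0,0],"claw": 0},{"xyz": [2.65,2.95,0],"angular": [0,0,0],"claw": 0},{"xyz": [2.65,2.95,0],"angular": [0,0,0],"claw": 0},{"xyz": [2.65,2.95,0],"angular": [0,0,0],"claw": 0},{"xyz": [2.65,2.95,0],"angular": [0,0,0],"claw": 0},{"xyz": [2.65,2.95,0],"angular": [0,0,0],"claw": 0},{"xyz": [2.65,2.95,0],"angular": [0,0,0],"claw": 0},{"xyz": [2.65,2.95,0],"angular": [0,0,0],"claw": 0},{"xyz": [2.65,2.95,0],"angular": [0,0,0],"claw": 0},{"xyz": [2.65,2.95,0],"angular": [0,0,0],"claw": 0},{"xyz": [2.65,2.95,0],"angular": [0,0,0],"claw": 0},{"xyz": [2.65,2.95,0],"angular": [0,0,0],"claw": 0},{"xyz": [2.65,2.95,0],"angular": [0,0,0],"claw": 0},{"xyz": [2.65,2.95,0],"angular": [0,0,0],"claw": 0},{"xyz": [2.65,2.95,0],"angular": [0,0,0],"claw": 0},{"xyz": [2.65,2.95,0],"angular": [0,0,0],"claw": 0},{"xyz": [2.65,2.95,0],"angular": [0,0,0],"claw": 0}]' --force 10

```text
t: 2.15
eef_pos: [0.5236, -0.0566, 0.2485]
ee_rot: [-3.141, -0.0, -0.296]
force: [0.9, 1.2, -0.5]
width: 0.0006
gripper_force: 0.0
```

Call:
servo_tool --targets '[{"xyz": [0,0,0],"angular": [0,0,7.68],"claw": 0},{"xyz": [0,0,0],"angular": [0,0,7.68],"claw": 0},{"xyz": [0,0,0],"angular": [0,0,7.68],"claw": 0},{"xyz": [0,0,0],"angular": [0,0,7.68],"claw": 0},{"xyz": [0,0,0],"angular": [0,0,7.68],"claw": 0},{"xyz": [0,0,0],"angular": [0,0,7.68],"claw": 0},{"xyz": [0,0,0],"angular": [0,0,7.68],"claw": 0},{"xyz": [0,0,0],"angular": [0,0,7.68],"claw": 0},{"xyz": [0,0,0],"angular": [0,0,0],"claw": 0},{"xyz": [0,0,0],"angular": [0,0,0],"claw": 0}]'

```text
t: 3.15
eef_pos: [0.5231, -0.0549, 0.2485]
ee_rot: [3.141, 0.0, -1.364]
force: [-0.8, 1.1, -0.2]
width: 0.0008
gripper_force: 0.0
```

Call:
servo_tool --targets '[{"xyz": [0.27,-0.22,1.5],"angular": [0,0,0],"claw": 0},{"xyz": [0,0,2],"angular": [0,0,0],"claw": 0},{"xyz": [0,0,2],"angular": [0,0,0],"claw": 0},{"xyz": [0,0,2],"angular": [0,0,0],"claw": 0},{"xyz": [0,0,2],"angular": [0,0,0],"claw": 0},{"xyz": [0,0,1],"angular": [0,0,0],"claw": 0},{"xyz": [0,0,0],"angular": [0,0,0],"claw": 0},{"xyz": [0,0,0],"angular": [0,0,0],"claw": 0}]'

```text
t: 3.95
eef_pos: [0.5264, -0.0571, 0.1442]
ee_rot: [-3.141, -0.0, -1.367]
force: [-0.3, 0.5, 0.1]
width: 0.0005
gripper_force: 0.0
```

Run:
```python
from station import monitor, viewer
import cv2
s=monitor.get_state(); print(s['eef_pos'],s['force'])
a=viewer.grab_frame('side')['color'][130:330,220:440]
cv2.imwrite('pics/side1.png',cv2.resize(a,None,fx=3,fy=3,interpolation=cv2.INTER_CUBIC))
```

```text
[ 0.52640013 -0.05713178  0.14417934] [-0.32371991  0.51154062  0.10686869]
```

View pics/side1.png

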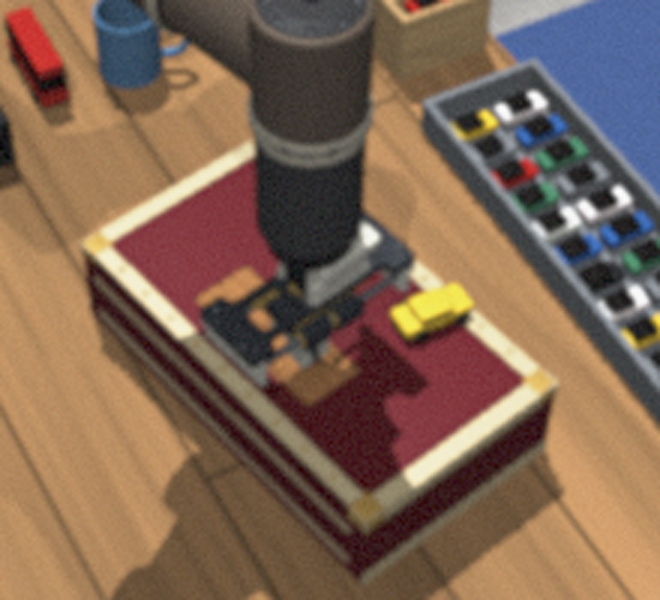

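The side view shows the fingertips over the plate end of the band at about (310,360). The gripper body's end, near (410,260), is well above the yellow car at (430,310). I'll descend to the band's level and feel.

Call:
servo_tool --targets '[{"xyz": [0,0,0.5],"angular": [0,0,0],"claw": 0},{"xyz": [0,0,0.4],"angular": [0,0,0],"claw": 0},{"xyz": [0,0,0.2],"angular": [0,0,0],"claw": 0},{"xyz": [0,0,0.2],"angular": [0,0,0],"claw": 0},{"xyz": [0,0,0.1],"angular": [0,0,0],"claw": 0},{"xyz": [0,0,0],"angular": [0,0,0],"claw": 0}]'

```text
t: 4.6
eef_pos: [0.526, -0.0571, 0.1295]
ee_rot: [3.142, -0.0, -1.368]
force: [0.0, -0.0, 0.8]
width: 0.0003
gripper_force: 0.0
```

Call:
servo_tool --targets '[{"xyz": [0,0,0.1],"angular": [0,0,0],"claw": 0},{"xyz": [0,0,0.1],"angular": [0,0,0],"claw": 0},{"xyz": [0,0,0],"angular": [0,0,0],"claw": 0}]'

```text
t: 4.9
eef_pos: [0.526, -0.0571, 0.1278]
ee_rot: [-3.141, -0.0, -1.368]
force: [-2.2, 0.1, 4.0]
width: 0.0005
gripper_force: 1.7
```

Call:
servo_tool --targets '[{"xyz": [0,0,0.1],"angular": [0,0,0],"claw": 0},{"xyz": [0,0,0.1],"angular": [0,0,0],"claw": 0},{"xyz": [0,0,0],"angular": [0,0,0],"claw": 0}]'

```text
t: 5.2
eef_pos: [0.526, -0.0571, 0.1255]
ee_rot: [-3.141, -0.0, -1.368]
force: [-1.0, -0.2, 4.4]
width: 0.0004
gripper_force: 1.7
```

It gives under about 4 N, so this is the plate. I'll press it right down.

Call:
servo_tool --targets '[{"xyz": [0,0,0.1],"angular": [0,0,0],"claw": 0},{"xyz": [0,0,0.1],"angular": [0,0,0],"claw": 0},{"xyz": [0,0,0.05],"angular": [0,0,0],"claw": 0},{"xyz": [0,0,0],"angular": [0,0,0],"claw": 0}]'

```text
t: 5.6
eef_pos: [0.5261, -0.0571, 0.1233]
ee_rot: [-3.141, -0.0, -1.368]
force: [-1.6, 0.8, 5.7]
width: 0.0002
gripper_force: 3.1
```

Call:
servo_tool --targets '[{"xyz": [0,0,0.05],"angular": [0,0,0],"claw": 0},{"xyz": [0,0,0.03],"angular": [0,0,0],"claw": 0},{"xyz": [0,0,0],"angular": [0,0,0],"claw": 0}]'

```text
t: 5.9
eef_pos: [0.5261, -0.0571, 0.1232]
ee_rot: [-3.141, -0.0, -1.368]
force: [-4.5, 2.8, 12.9]
width: 0.0004
gripper_force: 6.4
```

The force jumped to 13 N with no further travel, so the plate is on its stop. I'll hold briefly for the drawer to spring, then lift away.

Call:
servo_tool --targets '[{"xyz": [0,0,0],"angular": [0,0,0],"claw": 0},{"xyz": [0,0,0],"angular": [0,0,0],"claw": 0},{"xyz": [0,0,0],"angular": [0,0,0],"claw": 0},{"xyz": [0,0,0],"angular": [0,0,0],"claw": 0},{"xyz": [0,0,0],"angular": [0,0,0],"claw": 0},{"xyz": [0,0,0],"angular": [0,0,0],"claw": 0},{"xyz": [0,0,0],"angular": [0,0,0],"claw": 0},{"xyz": [0,0,0],"angular": [0,0,0],"claw": 0},{"xyz": [0,0,0],"angular": [0,0,0],"claw": 0},{"xyz": [0,0,0],"angular": [0,0,0],"claw": 0}]'

```text
t: 6.9
eef_pos: [0.5261, -0.0572, 0.1231]
ee_rot: [-3.141, -0.0, -1.368]
force: [-4.2, 1.1, 12.9]
width: 0.0005
gripper_force: 6.3
```

Call:
servo_tool --targets '[{"xyz": [0,0,-0.2],"angular": [0,0,0],"claw": 0},{"xyz": [0,0,-0.4],"angular": [0,0,0],"claw": 0},{"xyz": [0,0,-0.6],"angular": [0,0,0],"claw": 0},{"xyz": [0,0,-1.5],"angular": [0,0,0],"claw": 0},{"xyz": [0,0,-3],"angular": [0,0,0],"claw": 0},{"xyz": [0,0,-3],"angular": [0,0,0],"claw": 0},{"xyz": [0,0,-3],"angular": [0,0,0],"claw": 0},{"xyz": [0,0,-2],"angular": [0,0,0],"claw": 0},{"xyz": [3,0,0],"angular": [0,0,0],"claw": 0},{"xyz": [4,0,0],"angular": [0,0,0],"claw": 0},{"xyz": [4,0,0],"angular": [0,0,0],"claw": 0},{"xyz": [4,0,0],"angular": [0,0,0],"claw": 0},{"xyz": [4,0,0],"angular": [0,0,0],"claw": 0},{"xyz": [4,0,0],"angular": [0,0,0],"claw": 0},{"xyz": [2,0,0],"angular": [0,0,0],"claw": 0},{"xyz": [0,0,0],"angular": [0,0,0],"claw": 0},{"xyz": [0,0,0],"angular": [0,0,0],"claw": 0}]'

```text
t: 8.6
eef_pos: [0.5758, -0.3022, 0.2585]
ee_rot: [3.14, 0.001, -1.369]
force: [-0.2, 0.5, 0.6]
width: 0.0003
gripper_force: 0.0
```

Run:
```python
from station import monitor, viewer
import cv2
s=monitor.get_state(); print(s['t'],s['eef_pos'],s['force'],abs(s['qd']).max())
a=viewer.grab_frame('top')['color']; cv2.imwrite('pics/top2.png',cv2.resize(a[150:330,180:440],None,fx=3,fy=3,interpolation=cv2.INTER_CUBIC))
cv2.imwrite('pics/side2.png',viewer.grab_frame('side')['color'])
```

```text
8.6 [ 0.57581012 -0.30219862  0.25851339] [-0.22726303  0.45442227  0.63846796] 0.02428332716267293
```

View pics/top2.png

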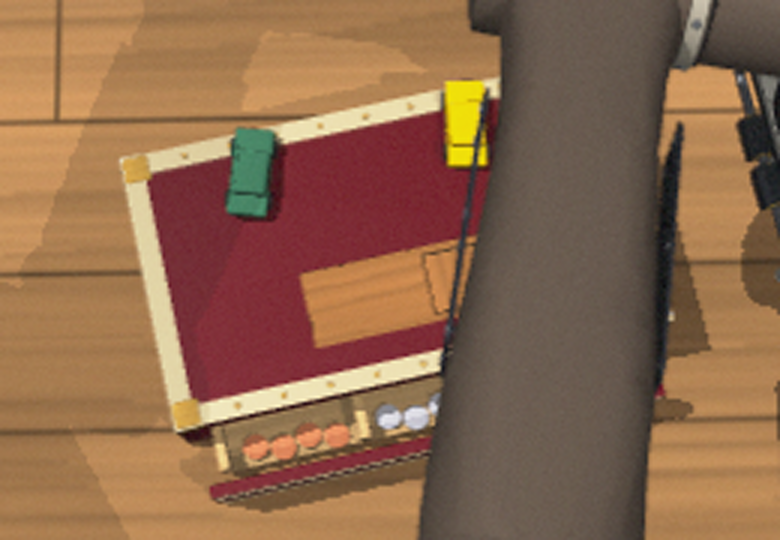

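View pics/side2.png

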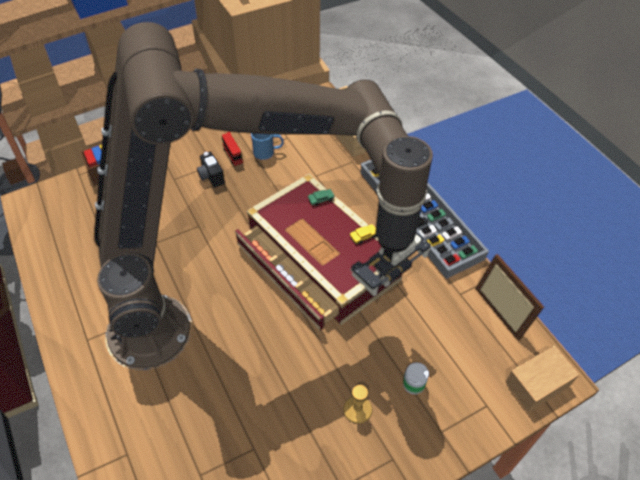

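The drawer is open, with coins showing behind its front board in the top crop at (210,490) to (430,445). The plate is up and the hand is clear. Both cars and the other goods stand where they were, so I'm handing in.

```bash
python3 -c "
from station import order
print(order.job_done())"
```

```text
the job is handed in; nothing more can be done
None
```

I found the plate by its outline about 45 mm to the chest's -y side of the band's middle and pressed it to its stop. The drawer sprang open and the hand is clear with nothing else moved; I handed the job in at about 8.7 s.

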